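Fit the wooden grip on the pump can's bent lever

TASK

Put the loose drilled wooden hand grip on the pump can's bent lever: thread it over the upturned free end, ease it round the bend without jamming or forcing it, and press it firmly (about 8 to 12 N, always under 16 N) against the rubber bush at the pump head. Then let go and leave it there on the level part of the lever. Leave the bung, tin, funnel and jar on the shelf where they stand.

Things in the scene. Friction and masses are not known exactly. Their poses are not given: they have to be found in the camera images.
- grip_center (a point): Loose wooden hand grip: a plain short tube, 34 mm outside diameter, 32 mm long, with a 17 mm hole right through along its own z axis (either end may go first), about 25 g. The point is its very centre; at the start it stands upright on the shelf, so the centre is 16 mm up. A solid tapered wooden bung of like size (no hole) stands nearby.
- lever_root (a point): Point on the axis of the lever's rod where it leaves the flat face of the pump head's 40 mm boss, 150 mm above the shelf and 45 mm from the head's upright axis. Axes: z up; the rod leaves along -x of this frame. Fixed.
- lever_upturn (a point): The point on the rod's axis half-way along the straight 32 mm upturned end: 16 mm before the tip and 16 mm beyond the end of the arc (131.3 mm from the root along -x and 38.9 mm above it). Axes as lever_root, not along the upturned end.
- bung: Solid tapered wooden bung, 38 mm in diameter at the top, 34 mm high; not to be moved. Origin: centre of the underside.
- tin: Small closed aluminium tin, 52 mm in diameter, 50 mm high; not to be moved. Origin: centre of the underside.
- funnel: White plastic funnel standing mouth down, 124 mm in diameter, 130 mm high; not to be moved. Origin: centre of the underside.
- jar: Closed glass jar, 76 mm in diameter, 70 mm high; not to be moved. Origin: centre of the underside.
- grip: The same wooden grip; origin at the centre of its lower end, z along the hole.
- handle: Bent steel lever, rod diameter 11 mm, rigidly fixed. From lever_root it runs level 80 mm along -x, then bends up through a 60 degree arc of 50 mm axis radius (in its x-z plane), then straight 32 mm, rising at 60 degrees from the level and still leaning to -x; free end rounded. Under 25 N between grip and rod is safe. Origin on the shelf under the pump head's axis; axes as lever_root.
- can: Fixed pump can, tank 140 mm wide, 118 mm high, head 38 mm wide up to 184 mm. A rubber bush, 30 mm in diameter, round the rod's root sticks out of the boss face by 12 to 34 mm; how far differs each time and is not measured: feel for it. It gives 1 mm per 6 N and springs back slowly; under 16 N is safe. Origin on the shelf under the head's axis; axes as lever_root.

How it is judged (in metres and radians):
On the way, in this order (a step that is already met when the one before it is completed fails the run):
1. the grip is threaded on the upturned end of the lever (distance between grip_center and lever_upturn below 0.012 m), for 0.1 s.
2. the grip, round the bend and on the level part, is pressed against the rubber bush with more than 6 N for 0.3 s (y of grip_center in the frame of lever_root between -0.007 and 0.007 m and z of grip_center in the frame of lever_root between -0.007 and 0.007 m and x of grip_center in the frame of lever_root between -0.058 and -0.015 m and angle between the z axis of grip_center and the x axis of lever_root, either way round below 0.25 rad and contact force between grip and can above 6 N), for 0.3 s.
At the end, for the whole second after the job is handed in: The grip is let go and at rest on the level part of the lever, up against or near the bush: its centre no more than 58 mm from the boss face along the rod and within 7 mm of the rod's axis, its hole within 0.25 rad of the rod's direction (y of grip_center in the frame of lever_root between -0.007 and 0.007 m and z of grip_center in the frame of lever_root between -0.007 and 0.007 m and x of grip_center in the frame of lever_root between -0.058 and -0.015 m and angle between the z axis of grip_center and the x axis of lever_root, either way round below 0.25 rad and linear speed of grip below 0.02 m/s and contact force between the fingers and grip below 0.05 N); the robot touches nothing.
It fails at once if the grip jams: more than 25 N between grip and lever (contact force between grip and handle above 25 N).
It fails at once if the bush is crushed: more than 16 N between grip and pump can (contact force between grip and can above 16 N).
It fails at once if the bung, tin, funnel or jar is moved by more than 30 mm (distance of any of bung, tin, funnel, jar from where it was at the start of the episode above 0.03 m).
It also fails if it takes over 72 s, if anything falls off the work surface, if the arm or the gripper's body presses on something with over 40 N, if the wrist force passes 120 N, or if a joint passes its speed limit or range.

ROBOT

A 6-joint arm with a two-finger parallel gripper is mounted at the origin on the work surface. World frame = base frame: x ahead of the robot, y to its left, z up, the work surface at z = 0. Lengths are in m, angles in degrees, forces in N, time in s.
With the tool pointing down it reaches from about 0.35 to 0.925 m from the base axis. Payload 6.4 kg.
Tool frame: the origin (TCP) lies at the very end of the fingers, on their centre line; the grasp point (between the pads) lies 19 mm behind it (env.grip_depth is the distance from the TCP to the grasp point, in m); z points along the fingers, y is the direction in which the jaws open and shut (so a half turn about z gives the same grasp; the last joint's range is limited). The gripper opens to 85 mm and grips with 20 to 120 N. Pads are 22 mm wide; open, the fingers measure 114 mm over their backs; the gripper's body (76 mm by 85 mm) begins 54 mm behind the grasp point. The pads swing forward as they close: fully open they stand 13 mm farther back than shut.
Start: joints at [-9.975, 14.043, 89.255, -0, 76.702, -9.975], TCP at [0.65, 0, 0.231] pointing down, gripper open.
Joint ranges: [-179.41, 179.41], [-58.25, 129.5], [7.25, 145.43], [-54.29, 234.29], [11.92, 165.04], [-157.13, 157.13]. Speed limits (degrees/s): [147.25, 147.25, 180, 180, 180, 180].

INTERFACE

Orientations are given as a 3x3 rotation matrix whose columns are the frame's x, y, z axes.
In Python, from plant import state, vision, ticket, finder, env gives the robot as it stands.
- The arm moves only by the shell command python3 -m jog 'ROWS'. ROWS is JSON, one flat list of numbers, 5 for each row, row after row: the shift along the tool's x, y, z in m, then the turn about the tool's z in rad, then the gripper command: -1 is fully open, 1 is shut, values between are in proportion. A call has 1 to 12 rows; each row shifts and turns the commanded pose from where the row before left it, along the tool's axes as they then stand; what a row does not reach is not made up. A row lasts 1/8 s, in which the tool goes at most 62.5 mm and 10.7 degrees, less where a joint would pass 70% of its speed; a pose out of reach is approached as far as the arm can. A call is refused whole if a number of a shift passes 0.0625 or a number of a turn 0.188, either way. A call with a gripper value outside its range is refused whole. The fingers move at their own pace and stop on an object; the grip force is fixed at half the most. Time passes only in rows, so rows that do not move let the fingers close. It gives the time, the measured TCP pose, the force and the opening at its end, in the units of the state.
- state(): the state, without advancing time (a new reading comes with each control period).
- vision.grab_frame(name): name is "scene" or "side" or "wrist"; returns a dict with "frame" (384x512x3 uint8, red, green, blue), "z_map" (384x512 float32, m along the optical axis (not along the pixel's ray), 0 where there is no reading), "fx", "fy", "cx", "cy" (pixels), "k1" (the pictures are not rectified: a ray, as slopes to the right and down, at radius r is drawn at 1 + k1 r^2 times it, then the intrinsics apply), "extrinsics" (4x4, takes a point from world to camera coordinates); the wrist camera has in their place "hand_eye" (4x4, takes a point from camera to tool coordinates, whose origin is the TCP and whose axes are the flange's). Camera axes: x right, y down, z forward; pixel columns grow to the right and rows downward; lengths in m; the calibration is good to about 2 mm. A picture is of the moment at which its call begins: read the wrist's pose just before it.
- ticket.hand_in(): hands the job in, once; it reports no verdict.
Trained networks look in a picture, given as the dict that the camera call returned (one of the last four; its "shot" number tells which), for a name from the list of things; names that differ only in an ending like _2 or _b are one class to them, and where a whole thing is asked for, a point or a joint stands for the part that bears it (a point fixed in the world has none). Each returns a list of dicts, best first, with "conf" (0 to 1); they miss things now and then, are a little off and sometimes report something else, mostly with a low value. They report only what shows in the picture. A call takes as long as a camera call.
- finder.masks_of(picture, name): "mask" (384x512 bool, what is visible of it).
- finder.spot_point(picture, name): "point" ([x, y, z] in m, in the coordinates of the camera as it stood for that picture, good to about 4 mm: a listed point, or the origin of a listed thing).
The state is a dict: "t": time; "qpos": joint angles; "joint_vel": joint speeds; "tau": joint torques, N m; "eef_pos": TCP position; "ee_rot": TCP orientation; "ft_force": force on the tool from outside, world axes, zero at the start; "ft_torque": the same for the moment, N m; "grip_width": finger opening in m.
Only numpy, scipy, OpenCV 4.12 (cv2) and the standard library are available. Lean on these libraries where they do the work, as an engineer would, in place of code of your own. Each camera call takes 0.05 s, during which the arm holds its last target. There are 200 camera calls.

## Working session

There is one attempt and no reset: what is moved stays moved. The work goes in short steps, Python scripts to look and compute and a shell command to move; the robot and the scene stay as the last step left them, time stands still between calls to the robot, and variables do not carry over. Pictures are saved under pics/ and viewed, on a budget of 10 in all, crops included, one or two more only if the job needs it, and the job is handed in when it is done.

```bash
mkdir -p pics
cat > h.py <<'E'
import numpy as np, cv2
from plant import state, vision, ticket, finder, env
def T(img, st=None):
    if 'extrinsics' in img: return np.linalg.inv(np.array(img['extrinsics']))
    M=np.eye(4); M[:3,:3]=st['ee_rot']; M[:3,3]=st['eef_pos']; return M@np.array(img['hand_eye'])
def grab(n):
    st=state(); img=vision.grab_frame(n); return img,T(img,st)
def w(M,p): return (M@np.r_[p,1])[:3]
def save(img,name,crop=None,s=1):
    f=img['frame'][:,:,::-1]
    if crop: f=f[crop[1]:crop[3],crop[0]:crop[2]]
    cv2.imwrite('pics/'+name,cv2.resize(f,None,fx=s,fy=s))
def proj(img,M,P):
    c=np.linalg.inv(M)@np.r_[P,1]; x,y=c[:2]/c[2]; k=1+img['k1']*(x*x+y*y)
    return np.array([img['fx']*x*k+img['cx'],img['fy']*y*k+img['cy']])
def cloud(img,M,mask):
    v,u=np.nonzero(mask&(img['z_map']>0)); z=img['z_map'][v,u]
    K=np.array([[img['fx'],0,img['cx']],[0,img['fy'],img['cy']],[0,0,1.]])
    n=cv2.undistortPoints(np.c_[u,v].astype(float)[:,None],K,np.array([img['k1'],0,0,0.]))[:,0]
    return (np.c_[n*z[:,None],z]@M[:3,:3].T)+M[:3,3]
E
python3 - <<'E'
from h import *
np.set_printoptions(precision=4,suppress=True)
ims={}
for n in ['scene','side']:
    img,M=grab(n); save(img,n+'0.png'); print(n,'cam',M[:3,3],'z',M[:3,2])
    for o in ['grip_center','lever_root','lever_upturn','bung','tin','funnel','jar','can','handle']:
        r=finder.spot_point(img,o); print(o,[(np.round(w(M,q['point']),4),round(q['conf'],2)) for q in r[:2]])
s=state();print(s['t'],s['eef_pos'],s['ee_rot'],s['ft_force'],s['grip_width'],env.grip_depth)
E
```

```text
scene cam [ 1.064  -0.6113  1.0686] z [-0.4051  0.5064 -0.7612]
grip_center [(array([ 0.475 , -0.1893,  0.0162]), 0.46)]
lever_root [(array([0.5975, 0.1112, 0.147 ]), 0.55)]
lever_upturn [(array([0.4756, 0.068 , 0.1866]), 0.44)]
bung [(array([ 0.5907, -0.2441, -0.0003]), 0.62)]
tin [(array([ 0.4348, -0.345 , -0.0022]), 0.58)]
funnel [(array([ 0.5323,  0.4335, -0.001 ]), 0.58)]
jar [(array([ 0.5651, -0.4034,  0.0007]), 0.75)]
can [(array([0.6376, 0.1243, 0.0031]), 0.57)]
handle []
side cam [ 0.3931 -0.954   0.9744] z [ 0.1358  0.7492 -0.6483]
grip_center [(array([ 0.4768, -0.1849,  0.0196]), 0.75)]
lever_root [(array([0.599 , 0.1155, 0.1539]), 0.7)]
lever_upturn [(array([ 0.4768, -0.1812,  0.0025]), 0.47), (array([0.4753, 0.0675, 0.1872]), 0.44)]
bung [(array([ 0.5972, -0.2451,  0.0035]), 0.73)]
tin [(array([ 0.4365, -0.3461,  0.0007]), 0.74)]
funnel [(array([ 0.5415,  0.4369, -0.0004]), 0.92)]
jar [(array([ 0.5664, -0.4043,  0.0045]), 0.75)]
can [(array([0.6398, 0.1315, 0.0021]), 0.72)]
handle []
1.0 [0.65   0.     0.2313] [[-0.  1. -0.]
 [ 1.  0.  0.]
 [ 0. -0. -1.]] [-0.5317 -1.4379  0.2046] 0.08503151131769564 0.0187
```

View images.

View pics/side0.png

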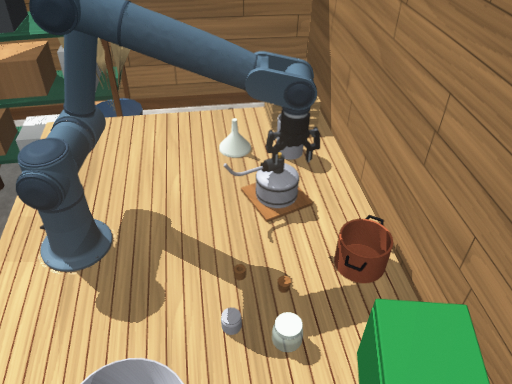

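Run:
```python
from h import *
np.set_printoptions(precision=4,suppress=True)
for n in ['scene','side']:
    img,M=grab(n)
    allp=cloud(img,M,np.ones((384,512),bool))
    m=finder.masks_of(img,'grip_center')
    if m:
        p=cloud(img,M,m[0]['mask']); t=p[p[:,2]>0.027]; print(n,'grip',m[0]['conf'],len(t),(t[:,:2].max(0)+t[:,:2].min(0))/2,np.ptp(t[:,:2],axis=0),t[:,:2].mean(0),np.percentile(p[:,2],98))
    m=finder.masks_of(img,'handle'); 
    for q in m[:2]: print(n,'handle mask',q['conf'],q['mask'].sum())
    # rod level points: z in 0.14..0.165, along lever line
    a=np.array([-.938,-.347]); r=np.array([.598,.113]); d=(allp[:,:2]-r)@a; l=(allp[:,:2]-r)@np.array([-a[1],a[0]])
    k=(abs(l)<.015)&(allp[:,2]>.135)&(allp[:,2]<.22)&(d>0)&(d<.16)
    for lo in np.arange(0,.16,.02):
        s=k&(d>=lo)&(d<lo+.02); 
        if s.sum()>3: print(n,lo,s.sum(),'lat',np.median(l[s]),'lat rng',np.percentile(l[s],[5,95]),'z95',np.percentile(allp[s,2],[5,50,95]))
```

```text
scene grip 0.15 108 [0.5232 0.0817] [0.1173 0.0472] [0.5124 0.0787] 0.20379120487014019
scene handle mask 0.45 103
scene 0.0 17 lat 0.01306254290482801 lat rng [0.0054 0.0147] z95 [0.1478 0.1566 0.1628]
scene 0.02 17 lat 0.0030280642487412477 lat rng [-0.0013  0.0047] z95 [0.1479 0.1534 0.1571]
scene 0.04 17 lat 0.0017154383160597336 lat rng [-0.0042  0.0053] z95 [0.1489 0.1531 0.1572]
scene 0.08 15 lat 0.002561488630356263 lat rng [-0.0042  0.0065] z95 [0.1513 0.1541 0.1581]
scene 0.1 24 lat 0.0021732606314426323 lat rng [-0.0022  0.0057] z95 [0.155  0.1642 0.1736]
scene 0.12 31 lat 0.004509384586463216 lat rng [-0.0012  0.0078] z95 [0.1744 0.1897 0.2029]
scene 0.14 5 lat 0.004829487752402612 lat rng [0.0022 0.0065] z95 [0.1985 0.2033 0.2059]
side grip 0.73 90 [ 0.4777 -0.1859] [0.0319 0.0345] [ 0.4777 -0.1872] 0.03572231082958534
side handle mask 0.61 22
side 0.0 54 lat 0.005667198239247962 lat rng [-0.0063  0.014 ] z95 [0.1465 0.1586 0.168 ]
side 0.02 23 lat 0.0029077370327746594 lat rng [-0.0032  0.0068] z95 [0.1519 0.1557 0.1593]
side 0.04 19 lat 0.0035372807494698172 lat rng [-0.0033  0.0069] z95 [0.1513 0.1555 0.1588]
side 0.06 21 lat 0.0029777248030033576 lat rng [-0.0005  0.0062] z95 [0.1512 0.1563 0.1604]
side 0.08 22 lat 0.0031758353982343068 lat rng [-0.0031  0.0063] z95 [0.1515 0.1587 0.1627]
side 0.1 22 lat 0.0027538736891732987 lat rng [0.0002 0.0073] z95 [0.1551 0.169  0.1793]
side 0.12 36 lat 0.00330252415416172 lat rng [-0.0009  0.0058] z95 [0.1775 0.1937 0.2101]
side 0.14 4 lat 0.0007876570718246737 lat rng [-0.0025  0.0035] z95 [0.204  0.2061 0.2086]
```

```bash
python3 -m jog '[-0.0374,-0.0346,0.016,0,-1, -0.0374,-0.0346,0.016,0,-1, -0.0374,-0.0346,0.016,0,-1, -0.0374,-0.0346,0.016,0,-1, -0.0374,-0.0346,0.016,0,-1, 0,0,0,0.174,-1, 0,0,0,0.174,-1, 0,0,0,0.174,-1, 0,0,0,0.174,-1, 0,0,0,0.174,-1, 0,0,0,0.174,-1, 0,0,0,0.174,-1]'
python3 - <<'E'
from h import *
np.set_printoptions(precision=4,suppress=True)
img,M=grab('wrist'); save(img,'w1.png'); s=state()
print(s['eef_pos'],s['ee_rot'],s['ft_force'])
for q in finder.spot_point(img,'grip_center')[:2]: print(w(M,q['point']),q['conf'])
m=finder.masks_of(img,'grip')
for q in m[:1]:
    p=cloud(img,M,q['mask']); t=p[p[:,2]>0.025]; print(len(t),(t[:,:2].max(0)+t[:,:2].min(0))/2,np.ptp(t[:,:2],axis=0),np.percentile(p[:,2],[50,98]))
    c,r=cv2.minEnclosingCircle(t[:,:2].astype(np.float32)); print(c,r)
E
```

```text
t: 2.8
eef_pos: [0.4771, -0.187, 0.1515]
ee_rot: [[0.94, 0.34, 0.0], [0.34, -0.94, -0.0], [0.0, 0.0, -1.0]]
ft_force: [-0.7, 0.4, 0.4]
grip_width: 0.0853
[ 0.4771 -0.187   0.1514] [[ 0.9416  0.3369  0.0002]
 [ 0.3369 -0.9416 -0.0001]
 [ 0.0002  0.0002 -1.    ]] [ 0.3473  0.0106 -0.064 ]
[ 0.4761 -0.1883  0.0176] 0.85
731 [ 0.4767 -0.1867] [0.0332 0.0336] [0.0312 0.0332]
(0.4765002727508545, -0.18668027222156525) 0.016957009211182594
```

View pics/w1.png

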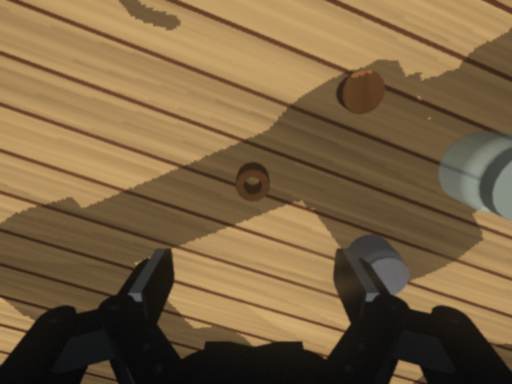

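```bash
python3 -m jog '[0,0,0.0435,0,-1, 0,0,0.0435,0,-1, 0,0,0.0435,0,-1, 0,0,0,0,-0.2, 0,0,0,0,1, 0,0,0,0,1, 0,0,0,0,1, 0,0,0,0,1, 0,0,0,0,1]'
python3 -m jog '[0,0,-0.03,0,1, 0,0,-0.06,0,1, 0,0,-0.06,0,1, 0,0,-0.06,0,1, 0,0,-0.05,0,1, 0,0,0,0,1]'
python3 - <<'E'
from h import *
np.set_printoptions(precision=4,suppress=True)
for n in ['scene','side','wrist']:
    img,M=grab(n); 
    if n=='side': save(img,'s2.png',(150,60,400,260),3)
    if n=='wrist': save(img,'w2.png')
    for o in ['grip_center','lever_root','lever_upturn','can']:
        print(n,o,[(w(M,q['point']),round(q['conf'],2)) for q in finder.spot_point(img,o)[:2]])
s=state();print(s['eef_pos'],s['grip_width'],s['ft_force'])
E
```

```text
t: 4.08
eef_pos: [0.4788, -0.1881, 0.0237]
ee_rot: [[0.938, 0.346, 0.004], [0.346, -0.938, -0.003], [0.003, 0.004, -1.0]]
ft_force: [-1.8, 0.4, 6.0]
grip_width: 0.0306
t: 4.82
eef_pos: [0.4793, -0.1884, 0.2882]
ee_rot: [[0.938, 0.346, 0.011], [0.346, -0.938, -0.008], [0.008, 0.011, -1.0]]
ft_force: [0.2, 0.1, -1.1]
grip_width: 0.0305
scene grip_center [(array([ 0.4791, -0.1892,  0.281 ]), 0.53), (array([ 0.5927, -0.2477, -0.0007]), 0.42)]
scene lever_root [(array([0.5969, 0.1088, 0.1489]), 0.71)]
scene lever_upturn [(array([0.4725, 0.0672, 0.1849]), 0.61)]
scene can [(array([ 0.6401,  0.1241, -0.0008]), 0.61)]
side grip_center [(array([ 0.4751, -0.1855,  0.2767]), 0.47)]
side lever_root [(array([0.5992, 0.1138, 0.1524]), 0.39)]
side lever_upturn []
side can [(array([0.6409, 0.1305, 0.0018]), 0.82)]
wrist grip_center [(array([ 0.4765, -0.1897,  0.2745]), 0.87)]
wrist lever_root []
wrist lever_upturn []
wrist can []
[ 0.477  -0.187   0.2807] 0.030458681981367208 [ 0.3914 -0.1632  0.3674]
```

View pics/w2.png

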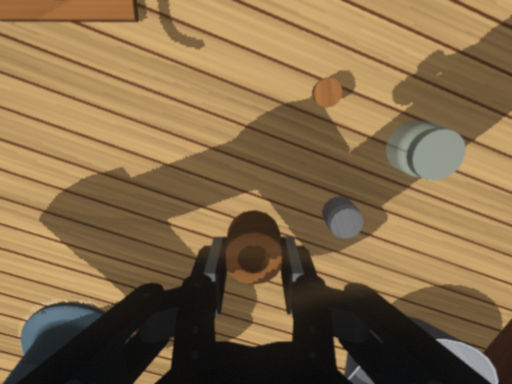

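```bash
python3 -m jog '[0.0091,-0.048,-0.002,0,1, 0.0091,-0.048,-0.002,0,1, 0.0091,-0.048,-0.002,0,1, 0.0091,-0.048,-0.002,0,1, 0.0091,-0.048,-0.002,0,1, 0,0,0,0.004,1, 0,0,0,0,1, 0,0,0,0,1]'
cat > fit.py <<'E'
from h import *
from scipy.optimize import least_squares
np.set_printoptions(precision=4,suppress=True)
def curve(p,n=120):
    # p: upturn xy, yaw, z of root -> axis polyline in world
    s=np.linspace(.034,.1644,n); x=np.where(s<.08,s,0.); z=np.zeros(n); a=(s-.08)/.05
    m=(s>=.08)&(a<=np.pi/3); x[m]=.08+.05*np.sin(a[m]); z[m]=.05*(1-np.cos(a[m]))
    m=a>np.pi/3; u=s-.08-.05*np.pi/3; x[m]=.1233+.5*u[m]; z[m]=.025+.866*u[m]
    d=np.array([np.cos(p[2]),np.sin(p[2])]); xy=p[:2]-(x-.1313)[:,None]*d
    return np.c_[xy,p[3]+z]
if __name__=='__main__':
    P=[]
    p0=np.array([.4745,.0674,np.radians(20),.150])
    for n in ['wrist','wrist','scene','side']:
        img,M=grab(n)
        if n=='wrist': save(img,'w3.png')
        pts=cloud(img,M,img['z_map']>0); c=curve(p0)
        d=np.linalg.norm(pts[:,None]-c[None],axis=2) if len(pts)<1 else None
        k=[];
        from scipy.spatial import cKDTree
        dd,_=cKDTree(c).query(pts); q=pts[(dd<.014)]
        if len(q)<10: continue
        f=lambda p: cKDTree(curve(p,400)).query(q)[0]-.0055
        r=least_squares(f,p0,loss='soft_l1',f_scale=.001,x_scale=[.01,.01,.1,.01],diff_step=1e-3)
        print(n,len(q),r.x[:2],np.degrees(r.x[2]),r.x[3],np.sqrt(np.mean(r.fun**2)))
        for o in ['lever_upturn','lever_root','grip_center']: print(o,[(w(M,a['point']),round(a['conf'],2)) for a in finder.spot_point(img,o)[:1]])
    s=state();print(s['eef_pos'],s['ee_rot'][:,0],s['ft_force'])
E
python3 fit.py
```

```text
t: 6.58
eef_pos: [0.437, 0.053, 0.2907]
ee_rot: [[0.94, 0.34, -0.0], [0.34, -0.94, -0.0], [-0.0, 0.0, -1.0]]
ft_force: [0.5, -0.8, -0.8]
grip_width: 0.0303
wrist 1879 [0.475  0.0678] 20.004084111117574 0.15019430534319467 0.0014477535927936585
lever_upturn [(array([0.4765, 0.066 , 0.184 ]), 0.76)]
lever_root []
grip_center [(array([0.4364, 0.0518, 0.2857]), 0.81)]
wrist 1866 [0.475  0.0678] 19.972160743256964 0.15017454102929956 0.0014364226654863513
lever_upturn [(array([0.4742, 0.0677, 0.1874]), 0.98)]
lever_root [(array([0.4767, 0.0669, 0.1886]), 0.22)]
grip_center [(array([0.4346, 0.0494, 0.284 ]), 0.8)]
scene 140 [0.4797 0.0682] 21.397919176446102 0.15132376331250713 0.0022892160801261676
lever_upturn [(array([0.4742, 0.0675, 0.1863]), 0.58)]
lever_root [(array([0.5963, 0.1102, 0.1502]), 0.66)]
grip_center [(array([0.4336, 0.0533, 0.2817]), 0.51)]
side 147 [0.4773 0.0687] 19.834774789221438 0.15326300437874665 0.0016994168778176892
lever_upturn [(array([0.4763, 0.071 , 0.1892]), 0.45)]
lever_root [(array([0.6021, 0.1108, 0.1526]), 0.69)]
grip_center [(array([0.4365, 0.054 , 0.2876]), 0.46)]
[0.4368 0.054  0.2908] [0.9397 0.3419 0.    ] [-0.038  -0.2125  0.3064]
```

View pics/w3.png

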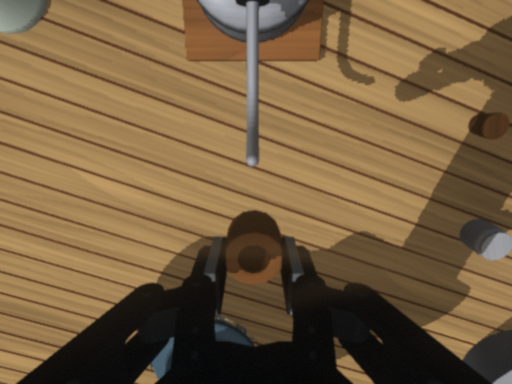

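```bash
python3 -m jog '[0.018,0,0,0,1, 0.018,0,0,0,1, 0,0,0.03,0,1, 0,0,0.02,0,1, 0,0,0.01,0,1, 0,0,0.006,0,1, 0,0,0.0065,0,1, 0,0,0,0,1, 0,0,0,0,1]'
python3 - <<'E'
from h import *
np.set_printoptions(precision=4,suppress=True)
s=state(); print(s['eef_pos'],s['ft_force'])
for n in ['wrist','side']:
    img,M=grab(n); u=proj(img,M,[.4675,.0651,.2028]); print(n,u, proj(img,M,s['eef_pos']))
    if n=='wrist': save(img,'w4.png',(130,130,380,330),3)
    print([(w(M,a['point']),round(a['conf'],2)) for a in finder.spot_point(img,'grip_center')[:1]])
E
```

```text
t: 8.5
eef_pos: [0.4709, 0.0662, 0.2188]
ee_rot: [[0.94, 0.342, 0.001], [0.342, -0.94, -0.0], [0.001, 0.0, -1.0]]
ft_force: [-1.5, 1.1, -1.0]
grip_width: 0.0305
[0.4709 0.0662 0.2188] [-1.4683  1.0627 -1.0347]
wrist [252.7245 239.8037] [252.8747 247.8687]
[(array([0.4678, 0.0633, 0.2118]), 0.75)]
side [224.8171 165.6155] [225.7538 160.9241]
[(array([0.4682, 0.0677, 0.2121]), 0.67)]
```

View pics/w4.png

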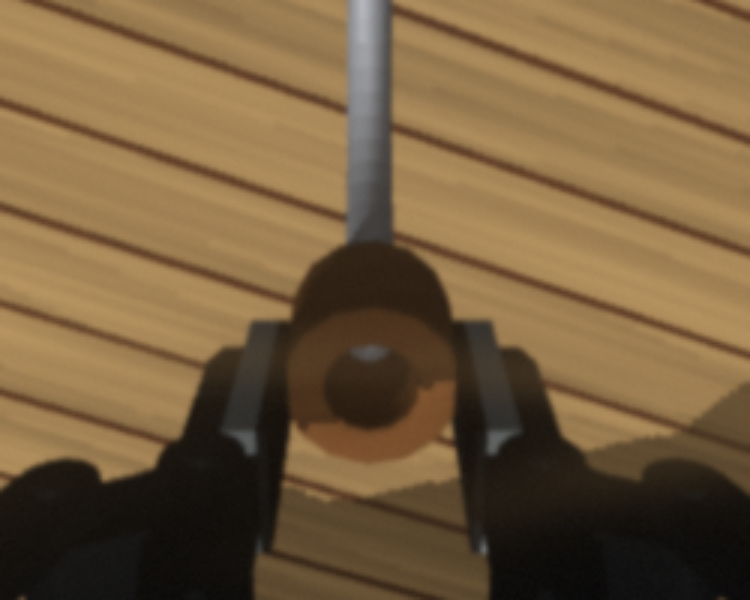

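```bash
python3 -m jog '[-0.0025,0,0,0,1, -0.0015,0,0.0006,0,1, 0,0,0,0,1]'
python3 -m jog '[-0.0015,0,0.0006,0,1, -0.0015,0,0.0007,0,1, 0,0,0,0,1]'
```

```text
t: 9.07
eef_pos: [0.4676, 0.0651, 0.2184]
ee_rot: [[0.94, 0.342, 0.003], [0.342, -0.94, 0.001], [0.003, 0.0, -1.0]]
ft_force: [4.3, 3.2, -0.2]
grip_width: 0.0307
t: 9.45
eef_pos: [0.4659, 0.0645, 0.2176]
ee_rot: [[0.94, 0.342, 0.006], [0.342, -0.94, 0.002], [0.006, 0.0, -1.0]]
ft_force: [7.3, 5.1, 0.2]
grip_width: 0.0309
```

```bash
python3 -m jog '[-0.001,0,0.0004,0,1, -0.001,0,0.0004,0,1, 0,0,0,0,1]'
python3 -m jog '[-0.001,0,0.0006,0,1, 0,0,0,0,1]'
```

```text
t: 9.82
eef_pos: [0.4645, 0.064, 0.2173]
ee_rot: [[0.94, 0.342, 0.007], [0.342, -0.94, 0.002], [0.008, 0.0, -1.0]]
ft_force: [8.7, 5.4, 1.3]
grip_width: 0.0309
t: 10.07
eef_pos: [0.4637, 0.0635, 0.2169]
ee_rot: [[0.94, 0.342, 0.008], [0.342, -0.94, 0.002], [0.008, 0.001, -1.0]]
ft_force: [8.4, 5.1, 1.4]
grip_width: 0.03
```

```bash
python3 -m jog '[-0.001,0,0.0007,0,1, -0.001,0,0.0007,0,1, 0,0,0,0,1]'
python3 -m jog '[-0.001,0,0.0008,0,1, -0.001,0,0.0009,0,1, 0,0,0,0,1]'
python3 - <<'E'
from h import *
for n in ['wrist','side']:
    img,M=grab(n)
    if n=='wrist': save(img,'w5.png',(130,130,380,330),3)
E
```

```text
t: 10.45
eef_pos: [0.462, 0.0632, 0.2161]
ee_rot: [[0.94, 0.342, 0.008], [0.342, -0.94, 0.003], [0.009, 0.0, -1.0]]
ft_force: [7.1, 6.9, 4.5]
grip_width: 0.0308
t: 10.82
eef_pos: [0.4609, 0.0628, 0.2154]
ee_rot: [[0.94, 0.342, 0.011], [0.342, -0.94, 0.004], [0.011, 0.0, -1.0]]
ft_force: [8.1, 8.5, 8.6]
grip_width: 0.0304
```

View pics/w5.png

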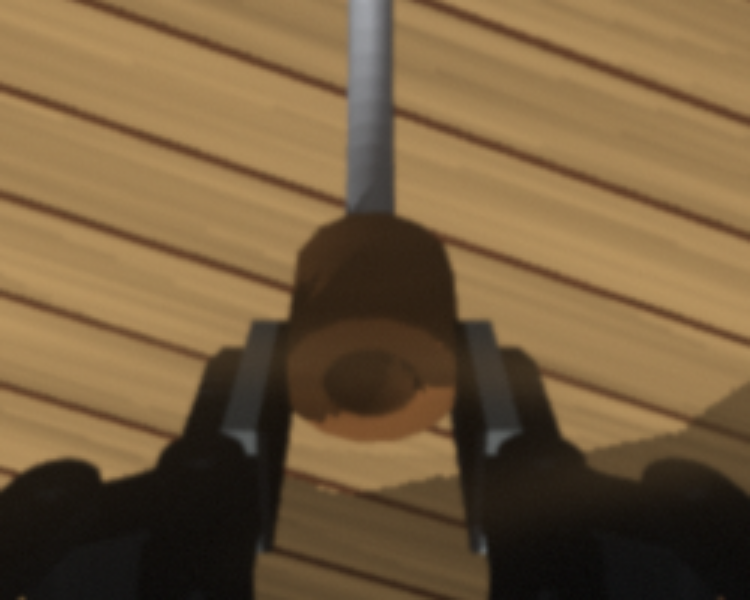

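```bash
python3 -m jog '[-0.001,0,0,0,1, 0,0,0,0,1]'
python3 -m jog '[-0.001,0,0,0,1, 0,0,0,0,1]'
```

```text
t: 11.18
eef_pos: [0.46, 0.0626, 0.2151]
ee_rot: [[0.94, 0.342, 0.011], [0.342, -0.94, 0.004], [0.012, -0.0, -1.0]]
ft_force: [9.6, 8.4, 6.6]
grip_width: 0.0305
t: 11.42
eef_pos: [0.4597, 0.0625, 0.215]
ee_rot: [[0.94, 0.342, 0.013], [0.342, -0.94, 0.005], [0.014, -0.0, -1.0]]
ft_force: [12.3, 9.7, 3.9]
grip_width: 0.0302
```

```bash
cat > tilt.py <<'E'
from h import *
from scipy.optimize import least_squares
np.set_printoptions(precision=4,suppress=True)
e=np.array([np.cos(np.radians(20)),np.sin(np.radians(20)),0]); n=np.array([e[1],-e[0],0]); tip=np.array([.4675,.0651,.2028])
def lev(p): p=p-tip; return np.c_[p@e,p@n,p[:,2]]*1000   # mm: along lever x, lateral, up, from tip
def fit(name='wrist'):
    s=state(); img,M=grab(name)
    c=lev(np.array([s['eef_pos']]))[0]; print('TCP',c,'F lever',np.array(s['ft_force'])@np.array([e,n,[0,0,1]]).T,'t',round(s['t'],2),'w',s['grip_width'])
    m=finder.masks_of(img,'grip')
    if not m: print('no mask'); return img,M
    p=lev(cloud(img,M,m[0]['mask'])); p=p[np.linalg.norm(p-np.median(p,0),axis=1)<45]
    # cylinder surface SDF fit: centre (X,Y,Z), tilt of axis (top to -X), lateral lean
    def sdf(q):
        a=np.array([-np.sin(q[3]),np.sin(q[4]),np.cos(q[3])]); a/=np.linalg.norm(a)
        d=p-q[:3]; h=np.abs(d@a)-16; r=np.linalg.norm(d-np.outer(d@a,a),axis=1)-17
        ins=np.minimum(np.maximum(h,r),0); o=np.hypot(np.maximum(h,0),np.maximum(r,0)); return ins+o
    best=None
    for t0 in np.radians([0,20,40,60,80]):
        r=least_squares(sdf,np.r_[np.median(p,0)+[-5,0,-5],t0,0],loss='soft_l1',f_scale=1.,x_scale=[1,1,1,.1,.1])
        if best is None or r.cost<best.cost: best=r
    q=best.x; print(name,'grip n',len(p),'c',q[:3],'tilt',np.degrees(q[3:]),'rms',np.sqrt(np.mean(best.fun**2)),'to upturn',np.linalg.norm(q[:3]-[8,0,-13.9]))
    return img,M
if __name__=='__main__': fit(); fit('side')
E
python3 tilt.py
```

```text
TCP [-8.1911 -0.2443 12.2428] F lever [14.8537 -4.8981  3.8969] t 11.43 w 0.03018466131545728
wrist grip n 2179 c [ 69.4336   1.4607 -34.5454] tilt [94.0578 64.1917] rms 9.810640997340341 to upturn 64.82636940770708
TCP [-8.1804 -0.266  12.2528] F lever [14.754  -4.302   3.9535] t 11.53 w 0.030149260804372236
side grip n 809 c [ -73.7793  482.8523 -145.3728] tilt [ -8.8496 -12.4893] rms 9.796578955062529 to upturn 507.06929240338076
```

```bash
python3 - <<'E'
s=open('tilt.py').read()
a=s.index("    m=finder"); b=s.index("    # cyl")
s=s[:a]+"""    p=lev(cloud(img,M,img['z_map']>0)); g=c+[5,0,-6] if c0 is None else np.array(c0)
    p=p[(np.linalg.norm(p-g,axis=1)<27)&(abs(p[:,1])<13.5)]
    ax=np.linalg.norm(np.c_[p[:,0]+p[:,2]/1.732,p[:,1]*1.155],axis=1)*.866; p=p[ax>7.5]
"""+s[b:]
s=s.replace("def fit(name='wrist'):","def fit(name='wrist',c0=None):").replace("np.median(p,0)+[-5,0,-5]","g").replace("fit(); fit('side')","fit(); fit('side'); fit('scene')")
open('tilt.py','w').write(s)
E
python3 tilt.py
```

```text
TCP [-8.1897 -0.2336 12.2451] F lever [14.2872 -4.9299  4.0242] t 11.62 w 0.03055357535453775
wrist grip n 3191 c [-4.6453  0.3272  5.155 ] tilt [18.2352 -0.9183] rms 2.447161869291409 to upturn 22.871464535296006
TCP [-8.1855 -0.2569 12.2286] F lever [15.0061 -5.1246  2.0477] t 11.68 w 0.030518746482488857
side grip n 50 c [-0.7045 -0.8038  7.5988] tilt [12.2315  5.777 ] rms 1.762051700316182 to upturn 23.208031923091955
TCP [-8.194  -0.245  12.2287] F lever [14.0734 -4.8726  3.9937] t 11.72 w 0.030501908584657088
scene grip n 44 c [-6.0618  1.7937  4.3696] tilt [18.5376 -1.7936] rms 1.8222144826472813 to upturn 23.12426046838886
```

```bash
python3 -m jog '[0,-0.001,0,0,1, -0.001,0,-0.0005,0,1, 0,0,0,0,1]'
python3 -m jog '[-0.001,0,-0.0005,0,1, 0,0,0,0,1]'
python3 - <<'E'
from tilt import *
fit()
E
```

```text
t: 12.15
eef_pos: [0.4584, 0.0621, 0.2153]
ee_rot: [[0.94, 0.341, 0.013], [0.341, -0.94, 0.002], [0.013, 0.002, -1.0]]
ft_force: [13.4, 6.0, 3.1]
grip_width: 0.0308
t: 12.4
eef_pos: [0.4579, 0.0618, 0.2158]
ee_rot: [[0.94, 0.341, 0.014], [0.341, -0.94, 0.003], [0.014, 0.002, -1.0]]
ft_force: [14.1, 7.3, 0.9]
grip_width: 0.0303
TCP [-10.1521  -0.2051  13.0451] F lever [15.7047 -2.0494  0.8746] t 12.4 w 0.030317635278431763
wrist grip n 3366 c [-5.6225  0.4067  5.823 ] tilt [20.3792 -1.2751] rms 2.406384752777635 to upturn 23.973654851029213
```

```bash
python3 -m jog '[-0.001,0,0,0,1, 0,0,0,0,1, -0.001,0,0,0,1, 0,0,0,0,1]'
python3 -m jog '[-0.001,0,0.0003,0,1, 0,0,0,0,1]'
python3 - <<'E'
from tilt import *
fit()
E
```

```text
t: 12.95
eef_pos: [0.4561, 0.0613, 0.2159]
ee_rot: [[0.94, 0.341, 0.015], [0.341, -0.94, 0.003], [0.015, 0.002, -1.0]]
ft_force: [15.8, 7.5, 0.0]
grip_width: 0.03
t: 13.2
eef_pos: [0.4558, 0.0612, 0.2157]
ee_rot: [[0.94, 0.341, 0.017], [0.341, -0.94, 0.004], [0.017, 0.002, -1.0]]
ft_force: [17.6, 7.8, -0.3]
grip_width: 0.0305
TCP [-12.3081  -0.292   12.9213] F lever [19.1867 -1.2749 -0.3319] t 13.2 w 0.030477057716150585
wrist grip n 3461 c [-6.5175  0.3191  5.8004] tilt [23.3625 -1.5321] rms 2.2640577887200832 to upturn 24.47381578686812
```

```bash
python3 -m jog '[0.004,0,0,0,1, 0.003,0,0,0,1, 0,0,0,0,1, 0,0,0,0,1]'
python3 - <<'E'
from tilt import *
fit(); print(state()['ft_torque'])
E
```

```text
t: 13.75
eef_pos: [0.4587, 0.0623, 0.214]
ee_rot: [[0.94, 0.342, 0.005], [0.342, -0.94, -0.0], [0.005, 0.002, -1.0]]
ft_force: [5.8, 1.6, 3.6]
grip_width: 0.0303
TCP [-9.2486 -0.3651 11.2347] F lever [5.9618 0.5002 3.5778] t 13.75 w 0.030320673960173437
wrist grip n 3330 c [-4.2085  0.2419  4.0075] tilt [19.9492 -1.516 ] rms 2.375951506254921 to upturn 21.674530728151346
[ 0.295  -1.2019 -0.0154]
```

```bash
python3 -m jog '[0.002,0,0,0,1, 0.0015,0,0.0026,0,1, 0.0015,0,0.0026,0,1, 0,0,0,0,1]'
python3 - <<'E'
from tilt import *
fit(); print(state()['ft_torque'])
E
```

```text
t: 14.3
eef_pos: [0.4625, 0.0642, 0.2072]
ee_rot: [[0.94, 0.342, 0.002], [0.342, -0.94, 0.0], [0.002, 0.0, -1.0]]
ft_force: [6.0, 1.0, 0.7]
grip_width: 0.0306
TCP [-4.9902 -0.871   4.4354] F lever [5.9614 1.1541 0.6996] t 14.3 w 0.030645876934996368
wrist grip n 3213 c [-0.0941 -0.2501 -2.7973] tilt [19.3194 -1.6357] rms 2.2159592167420996 to upturn 13.74214221486301
[ 0.396  -1.2631 -0.0055]
```

```bash
python3 -m jog '[0.0022,0,0.0026,0,1, 0,0,0,0,1]'; python3 -m jog '[0.002,0,0.0026,0,1, 0,0,0,0,1]'
python3 - <<'E'
from tilt import *
fit(); print(state()['ft_torque'])
E
```

```text
t: 14.6
eef_pos: [0.4642, 0.065, 0.2043]
ee_rot: [[0.94, 0.342, 0.001], [0.342, -0.94, 0.0], [0.001, 0.0, -1.0]]
ft_force: [6.1, 0.9, -1.1]
grip_width: 0.0305
t: 14.85
eef_pos: [0.4659, 0.0657, 0.2015]
ee_rot: [[0.94, 0.342, 0.0], [0.342, -0.94, 0.0], [0.0, -0.0, -1.0]]
ft_force: [6.0, 2.1, -0.4]
grip_width: 0.0303
TCP [-1.3265 -1.0962 -1.3412] F lever [ 6.3709  0.0944 -0.397 ] t 14.85 w 0.030315854264008093
wrist grip n 3009 c [ 3.3759 -0.4709 -8.5626] tilt [18.7014 -1.7326] rms 1.259045608800508 to upturn 7.0775689285581835
[ 0.3215 -1.1303  0.0495]
```

```bash
python3 -m jog '[0.0018,0,0.0026,0,1, 0,0,0,0,1, 0,0,0,0,1]'
python3 - <<'E'
from tilt import *
img,M=fit(); print(state()['ft_torque']); fit('side'); save(img,'w6.png',(130,130,380,330),3)
E
```

```text
t: 15.28
eef_pos: [0.4674, 0.0663, 0.1988]
ee_rot: [[0.94, 0.342, -0.0], [0.342, -0.94, 0.0], [0.0, -0.0, -1.0]]
ft_force: [5.5, 1.2, -1.6]
grip_width: 0.0303
TCP [ 0.3113 -1.1309 -3.9722] F lever [ 5.5871  0.7767 -1.6183] t 15.28 w 0.030267566707081046
wrist grip n 2981 c [  4.9609  -0.5337 -11.1741] tilt [18.4439 -1.664 ] rms 1.1908047034173104 to upturn 4.117219491188578
[ 0.281  -1.0732  0.0491]
TCP [ 0.3305 -1.135  -3.9462] F lever [ 5.4333  0.3546 -0.6162] t 15.32 w 0.03074223028632958
side grip n 59 c [ 8.9897 -1.8835 -8.5186] tilt [15.995   3.5909] rms 1.1418564642034346 to upturn 5.786790521818405
```

View pics/w6.png

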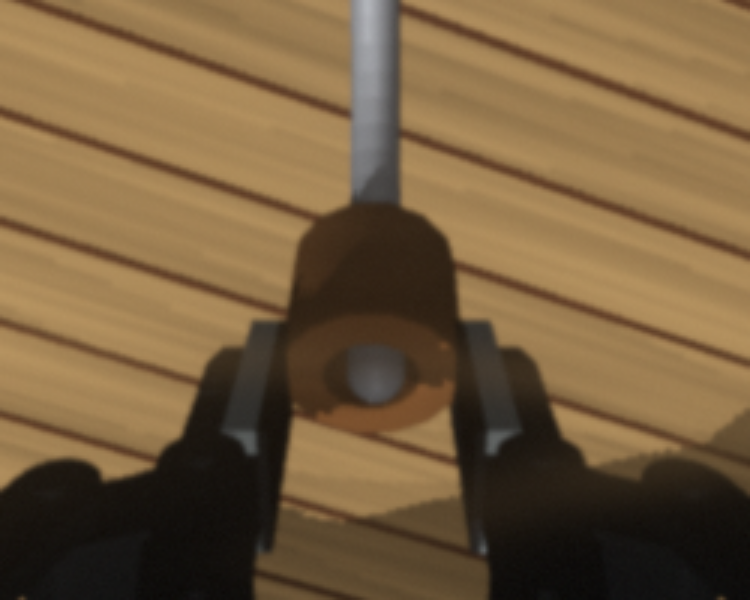

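```bash
python3 -m jog '[0,0,0,0,0.1, 0,0,0,0,-0.1, 0,0,0,0,-0.1, 0,0,0,0,-0.1, 0,0,0,0,-0.1]'
python3 - <<'E'
from tilt import *
img,M=grab('wrist'); save(img,'w7.png',(100,0,420,340),2)
print([(lev(np.array([w(M,a['point'])])),round(a['conf'],2)) for a in finder.spot_point(img,'grip_center')[:1]])
E
```

```text
t: 16.0
eef_pos: [0.4673, 0.0661, 0.1995]
ee_rot: [[0.94, 0.342, -0.0], [0.342, -0.94, -0.0], [-0.0, -0.0, -1.0]]
ft_force: [-0.0, -0.5, 0.3]
grip_width: 0.0469
[(array([[ 47.9635,   2.6926, -49.6714]]), 0.58)]
```

View pics/w7.png

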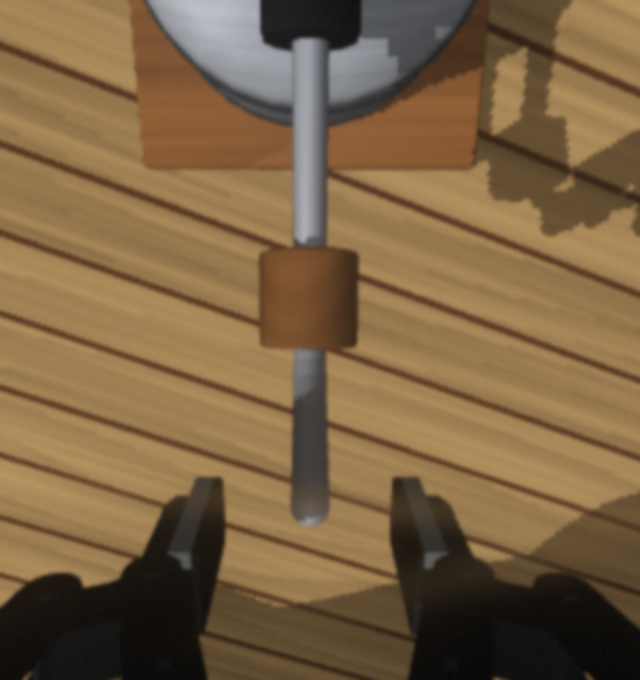

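```bash
python3 -m jog '[0,0.001,-0.01,0,0.6, 0,0,0,0,0.6, 0,0,0,0,0.6, 0.013,0,0,0,0.6, 0,0,0.025,0,0.6, 0,0,0.025,0,0.6, 0,0,0.017,0,0.6, 0,0,0,0,0.6]'
python3 - <<'E'
from tilt import *
img,M=fit(c0=[48,0,-52]); save(img,'w8.png',(100,0,420,340),2)
E
```

```text
t: 17.1
eef_pos: [0.4793, 0.0699, 0.1412]
ee_rot: [[0.94, 0.342, -0.003], [0.342, -0.94, 0.0], [-0.003, -0.001, -1.0]]
ft_force: [-0.4, -0.8, -0.0]
grip_width: 0.0169
TCP [ 12.725   -0.4259 -61.6257] F lever [-0.6556  0.5658 -0.0058] t 17.1 w 0.016904883292017545
wrist grip n 4654 c [ 49.4659  -0.1907 -52.9118] tilt [76.3695 -0.2022] rms 1.7497966177739348 to upturn 56.933088157563894
```

View pics/w8.png

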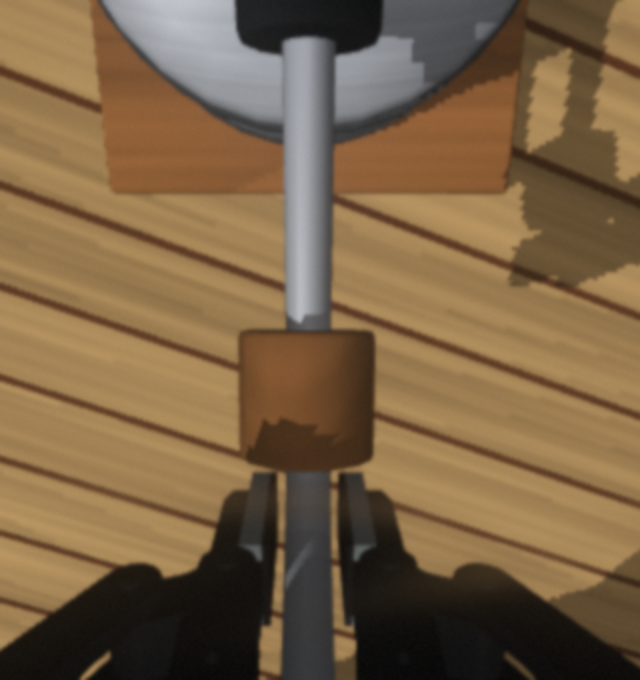

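```bash
python3 -m jog '[0.005,0,0,0,0.6, 0.004,0,0,0,0.6, 0.003,0,0,0,0.6, 0.003,0,0,0,0.6]'; python3 -m jog '[0.003,0,0,0,0.6, 0.003,0,0,0,0.6, 0.003,0,0,0,0.6]'; python3 -m jog '[0.004,0,0,0,0.6, 0.004,0,0,0,0.6, 0.004,0,0,0,0.6, 0.004,0,0,0,0.6, 0.003,0,0,0,0.6]'
```

```text
t: 17.65
eef_pos: [0.4944, 0.0749, 0.1428]
ee_rot: [[0.94, 0.342, 0.0], [0.342, -0.94, -0.0], [0.0, 0.0, -1.0]]
ft_force: [-0.1, -0.2, -0.3]
grip_width: 0.0169
t: 18.02
eef_pos: [0.5027, 0.0779, 0.1425]
ee_rot: [[0.94, 0.342, -0.0], [0.342, -0.94, -0.0], [-0.0, -0.0, -1.0]]
ft_force: [-0.6, -0.1, -0.6]
grip_width: 0.0171
t: 18.65
eef_pos: [0.5207, 0.0845, 0.1426]
ee_rot: [[0.94, 0.342, -0.0], [0.342, -0.94, -0.0], [-0.0, 0.0, -1.0]]
ft_force: [-0.9, -0.7, 0.8]
grip_width: 0.0172
```

```bash
python3 -m jog '[0.002,0,0,0,0.6, 0.002,0,0,0,0.6, 0.001,0,0,0,0.6]'; python3 -m jog '[0.001,0,0,0,0.6, 0.001,0,0,0,0.6, 0.001,0,0,0,0.6]'
python3 - <<'E'
from tilt import *
fit(c0=[90,0,-55])
E
```

```text
t: 19.02
eef_pos: [0.5252, 0.0861, 0.1426]
ee_rot: [[0.94, 0.342, -0.0], [0.342, -0.94, 0.0], [-0.0, -0.0, -1.0]]
ft_force: [-0.3, -0.8, -0.7]
grip_width: 0.0169
t: 19.4
eef_pos: [0.528, 0.0871, 0.1426]
ee_rot: [[0.94, 0.342, 0.0], [0.342, -0.94, -0.0], [0.0, 0.0, -1.0]]
ft_force: [0.9, -0.5, 0.2]
grip_width: 0.0168
TCP [ 64.3693   0.0137 -60.1936] F lever [0.6602 0.7199 0.2317] t 19.4 w 0.016811378414777124
wrist grip n 4652 c [ 90.3027   0.5758 -56.1072] tilt [89.0927 -0.1744] rms 2.4926623987279455 to upturn 92.49599759279558
```

```bash
python3 -m jog '[0.001,0,0,0,0.6, 0.001,0,0,0,0.6, 0.001,0,0,0,0.6]'; python3 -m jog '[0.001,0,0,0,0.6, 0.001,0,0,0,0.6]'
```

```text
t: 19.82
eef_pos: [0.5308, 0.0881, 0.1426]
ee_rot: [[0.94, 0.342, -0.0], [0.342, -0.94, 0.0], [-0.0, -0.0, -1.0]]
ft_force: [-0.5, -0.4, 0.4]
grip_width: 0.0172
t: 20.08
eef_pos: [0.5327, 0.0888, 0.1426]
ee_rot: [[0.94, 0.342, -0.0], [0.342, -0.94, 0.0], [-0.0, -0.0, -1.0]]
ft_force: [-0.9, -0.1, -0.3]
grip_width: 0.0172
```

```bash
python3 -c "
from h import *
s=state();f=s['ft_force'];print(f[0]*.94+f[1]*.342)"
```

```text
-0.8773899793116849
```

```bash
python3 -m jog '[0.001,0,0,0,0.6, 0.001,0,0,0,0.6, 0.001,0,0,0,0.6]' | grep -E 'eef|force'; python3 -m jog '[0.001,0,0,0,0.6, 0.001,0,0,0,0.6]' | grep -E 'eef|force'
```

```text
eef_pos: [0.5355, 0.0899, 0.1426]
ft_force: [-0.1, 1.0, -0.4]
eef_pos: [0.5374, 0.0905, 0.1426]
ft_force: [-0.6, -0.3, -0.0]
```

```bash
python3 -m jog '[0.001,0,0,0,0.6, 0.001,0,0,0,0.6, 0.001,0,0,0,0.6]' | grep -E 'eef|force'; python3 -m jog '[0.001,0,0,0,0.6, 0.001,0,0,0,0.6]' | grep -E 'eef|force'
```

```text
eef_pos: [0.5402, 0.0916, 0.1426]
ft_force: [-0.3, -0.1, -0.2]
eef_pos: [0.5421, 0.0922, 0.1426]
ft_force: [-0.6, 0.5, -0.6]
```

```bash
python3 -m jog '[0.001,0,0,0,0.6, 0.001,0,0,0,0.6]' | grep -E 'eef|force'; python3 -m jog '[0.001,0,0,0,0.6, 0,0,0,0,0.6]' | grep -E 'eef|force';  python3 -m jog '[0.001,0,0,0,0.6, 0,0,0,0,0.6]' | grep -E 'eef|force'
```

```text
eef_pos: [0.544, 0.0929, 0.1426]
ft_force: [0.2, 0.4, -0.2]
eef_pos: [0.5449, 0.0933, 0.1426]
ft_force: [-0.0, 0.4, 0.0]
eef_pos: [0.5454, 0.0935, 0.1425]
ft_force: [-3.9, -1.1, 2.0]
```

```bash
python3 -m jog '[0.001,0,0,0,0.6, 0,0,0,0,0.6]' | grep -E 'eef|force'
python3 - <<'E'
from tilt import *
for i in range(3): fit(c0=[110,0,-55])
E
```

```text
eef_pos: [0.5457, 0.0936, 0.1425]
ft_force: [-7.2, -1.3, 4.9]
TCP [ 83.2737  -0.0465 -60.3139] F lever [-7.1628 -1.2759  4.9275] t 22.32 w 0.01700992268964836
wrist grip n 4242 c [111.1193   0.6045 -56.1165] tilt [89.9761  0.1808] rms 2.177160021651526 to upturn 111.42798351025723
TCP [ 83.2806  -0.0406 -60.3002] F lever [-6.331   0.2512  3.9953] t 22.38 w 0.017035127843500843
wrist grip n 4233 c [111.2132   0.6332 -56.0902] tilt [90.0329  0.4114] rms 2.1197504984524165 to upturn 111.50508133451649
TCP [ 83.2567  -0.0399 -60.3284] F lever [-6.1089  0.1511  3.609 ] t 22.43 w 0.016895485589754573
wrist grip n 4229 c [111.1757   0.5955 -56.1421] tilt [90.0759  0.221 ] rms 2.139877090411682 to upturn 111.48983168825404
```

```bash
python3 -m jog '[0.001,0,0,0,0.6, 0,0,0,0,0.6]' | grep -E 'eef|force'; python3 -c "
from h import *
for i in range(3):
    s=state();f=s['ft_force'];print(s['t'],f[0]*.94+f[1]*.342,f[2]); vision.grab_frame('side')"
```

```text
eef_pos: [0.546, 0.0937, 0.1425]
ft_force: [-9.9, -3.9, 6.4]
22.725 -10.6089671416027 6.391903968567923
22.775 -9.834661890782698 6.532381850075468
22.825 -10.21928499655435 6.586863483753362
```

```bash
python3 -m jog '[0.0004,0,0,0,0.6, 0,0,0,0,0.6, 0,0,0,0,0.6, 0,0,0,0,0.6, 0,0,0,0,0.6, 0,0,0,0,0.6]' | grep -E 'eef|force'
```

```text
eef_pos: [0.5461, 0.0937, 0.1424]
ft_force: [-11.0, -4.0, 7.4]
```

```bash
python3 -m jog '[-0.003,0,0,0,0.6, -0.004,0,0,0,0.6, -0.007,0,0,0,0.6, -0.01,0,0,0,0.6, 0,0,-0.03,0,0.6, 0,0,-0.04,0,0.6, 0,0,-0.05,0,0.6, 0,0,0,0,0.6, 0,0,0,0,0.6]' | grep -E 'eef|force'
python3 - <<'E'
from tilt import *
img,M=fit(c0=[110,0,-55]); save(img,'w9.png',(60,0,460,384),1.5)
for n in ['wrist','scene','side']:
    if n!='wrist': img,M=grab(n)
    for o in ['grip_center','bung','tin','funnel','jar']: print(n,o,[(w(M,a['point']),round(a['conf'],2)) for a in finder.spot_point(img,o)[:1]])
E
```

```text
eef_pos: [0.5249, 0.0861, 0.262]
ft_force: [-0.3, 0.6, -0.6]
TCP [61.1418 -0.1211 59.2131] F lever [-0.0538 -0.7086 -0.6326] t 24.75 w 0.016936879453360996
wrist grip n 1504 c [110.8684   0.7125 -56.0945] tilt [90.1316  0.898 ] rms 2.1906949859819957 to upturn 111.18809083680715
wrist grip_center [(array([0.5718, 0.0986, 0.1486]), 0.62)]
wrist bung []
wrist tin [(array([ 0.4362, -0.3425,  0.004 ]), 0.87)]
wrist funnel [(array([0.5372, 0.4383, 0.0027]), 0.89)]
wrist jar []
scene grip_center [(array([0.5673, 0.1013, 0.1454]), 0.54)]
scene bung [(array([ 0.5907, -0.2471,  0.0027]), 0.58)]
scene tin [(array([ 0.4337, -0.3448,  0.    ]), 0.5)]
scene funnel [(array([ 0.5909, -0.2469,  0.0011]), 0.72)]
scene jar [(array([ 0.5628, -0.399 ,  0.0019]), 0.97)]
side grip_center [(array([0.5725, 0.1031, 0.1499]), 0.49)]
side bung [(array([ 0.5948, -0.2442,  0.0054]), 0.7)]
side tin [(array([ 0.435 , -0.3479,  0.0036]), 0.81)]
side funnel [(array([0.5369, 0.4356, 0.0016]), 0.65)]
side jar [(array([ 0.5705, -0.403 ,  0.0004]), 0.62)]
```

View pics/w9.png

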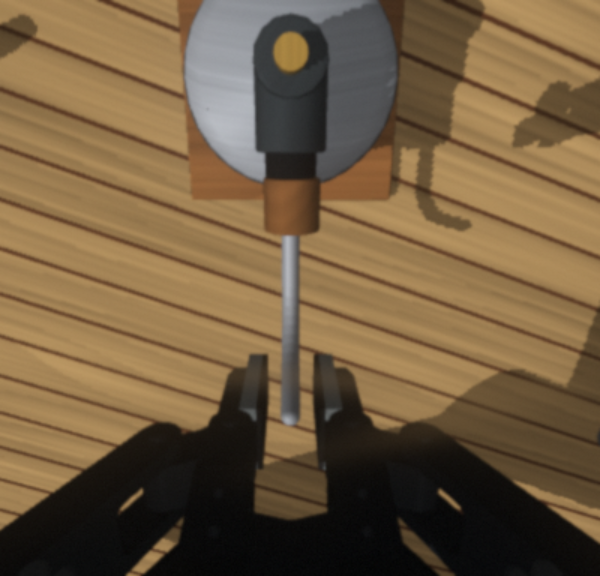

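```bash
python3 -c "
from plant import ticket
print(ticket.hand_in())"
```

```text
the job is handed in; nothing more can be done
None
```

The grip is on the level part of the lever, up against the rubber bush and released, and I handed the job in at about 25 s. The system reported no verdict.

- **Threading:** I took the grip by its top edge and lowered it over the upturned end. Pushing it gently against the rod turned it in the pads to about 20°. I then slid it on until its centre was about 4–6 mm from lever_upturn, and held it there for more than 0.25 s.
- **Bend:** I opened the fingers and the grip slid round the bend on its own. I then pushed it along the level part with the nearly closed fingers straddling the rod.
- **Pressing:** The wrist read about 10–12 N along the rod for roughly 0.75 s. The force at the bush itself was not measured; allowing for friction on the rod, I put it at 8–12 N.
- **Highest force:** The largest wrist force between grip and lever was about 19 N, while I was tilting the grip. Readings came only at the end of each move, so shorter peaks would not have shown.
- **Last checks:** The grip's centre is about 28 mm from the boss face, about 3 mm below the rod's axis and less than 1 mm to the side. Its hole is within about 1° of the rod, and the arm is clear with no force on it.
- **Other objects:** The bung, tin, funnel and jar came back within a few mm of their starting positions. One scene-camera detection put the funnel at the bung's place, which I took as a false match because the other two cameras showed it where it was.

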